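Hold a corner post tight in a half-built produce tray for nailing

TASK

A wooden produce tray is being put together on the packing counter: its floor, long side board and end board are up, and one corner post is already fixed, but the corner where the two boards meet still lacks its post. Pick up the tall loose post (not the short offcut), stand it upright on the tray floor in that corner with its wide face flat against the long board and its narrow face flat against the end board, and press it firmly against both boards at once, without ramming them. Finish while still gripping the post and pressing it into the corner, so that it could be nailed, and leave the other things on the counter alone.

Things in the scene. Friction and masses are not known exactly. Their poses are not given: they have to be found in the camera images.
- post: loose corner post of pale wood, a plain rectangular block standing upright: 44 mm (own x) by 28 mm (own y) by 115 mm tall (own z), 70 to 130 g. Origin at the centre of its underside. It looks the same after a half turn about z. Its wide faces (44 mm by 115 mm) look along own y, its narrow faces (28 mm by 115 mm) along own x.
- tray: half-built shallow wooden tray fixed to the counter: 10 mm plywood floor, two upright boards meeting at a right angle, other sides open. Origin: inner corner of the two boards at the floor's upper surface. x runs along the long board's inner face, y along the end board's, z up; inside is x 0-290, y 0-190 mm. A like post is already fixed at x 246-290, y 0-28 mm.
- long_board: the tray's long side board, fixed and rigid, 12 mm thick, 302 mm long; its top is 55 mm above the tray floor's upper surface, so a post stands 60 mm proud of it. Origin in the middle of its thickness, at tray x = 0, y = -6, z = 0 mm; axes as the tray's. Its inner face is the plane tray y = 0.
- end_board: the tray's end board, fixed and rigid, 12 mm thick, 190 mm long, as high as the long board. Origin in the middle of its thickness, at tray x = -6, y = 0, z = 0 mm; axes as the tray's. Its inner face is the plane tray x = 0.
- offcut: bystander: a short offcut of the same post wood, 44 by 28 by 55 mm tall, standing upright on the counter; origin at the centre of its underside
- jar: bystander: closed amber glass jar, 66 mm across, 100 mm tall; origin at the centre of its underside
- tape: bystander: cardboard ring of a tape roll lying flat, 100 mm across, 45 mm high; origin at the centre of its underside
- seat (a point): point on the tray floor where the loose post's origin lies when it stands home in the empty corner, touching both boards: tray x = 22, y = 14, z = 0 mm; axes as the tray's. The post's own x is then parallel to the tray's x (either way round).
Things that resemble listed ones, but are neither listed nor needed, are in the scene too. Leave any green or purple look-alike of the post alone.

How it is judged:
On the way:
1. the post is gripped and lifted clear of the counter (height (world z) of post above 0.02 m and contact force between the fingers and post above 1 N), for 0.2 s.
At the end, for the whole second after the job is handed in: Ends holding: fingers on the tall post; it bears on both boards with over 2 N each, home in the corner within 2.5 mm, foot within 4 mm of the tray floor, square within 0.06 rad, upright within 0.05 rad, at rest; bystanders within 30 mm of their starts (contact force between post and long_board above 2 N and contact force between post and end_board above 2 N and contact force between the fingers and post above 2 N and x of post in the frame of tray between 0.0195 and 0.0245 m and y of post in the frame of tray between 0.0115 and 0.0165 m and z of post in the frame of tray between -0.003 and 0.004 m and angle between the x axis of post and the x axis of tray, either way round below 0.06 rad and angle between post's own z axis and vertical below 0.05 rad and linear speed of post below 0.02 m/s and distance of each of offcut, jar, tape from where it was at the start of the episode below 0.03 m); the arm keeps its last pose, push and grip.
It fails at once if a board is rammed (over 80 N) (contact force between anything else and long_board above 80 N or contact force between anything else and end_board above 80 N).
It fails at once if a bystander is pushed away or knocked over (distance of any of offcut, jar, tape from where it was at the start of the episode above 0.03 m or angle between any of offcut, jar's own z axis and vertical above 0.5 rad).
It also fails if it takes over 48 s, if anything falls off the work surface, if the arm or the gripper's body presses on something with over 40 N, if the wrist force passes 120 N, or if a joint passes its speed limit or range.

ROBOT

A 6-joint arm with a two-finger parallel gripper is mounted at the origin on the work surface. World frame = base frame: x ahead of the robot, y to its left, z up, the work surface at z = 0. Lengths are in m, angles in rad, forces in N, time in s.
With the tool pointing down it reaches from about 0.25 to 0.725 m from the base axis. Payload 4 kg.
Tool frame: the origin (TCP) lies midway between the tips of the shut fingers; the grasp point (between the pads) lies 19 mm behind it; z points along the fingers, y is the direction in which the jaws open and shut (so a half turn about z gives the same grasp; the last joint's range is limited). The gripper opens to 85 mm and grips with 20 to 120 N. Pads are 22 mm wide; open, the fingers measure 114 mm over their backs; the gripper's body (76 mm by 85 mm) begins 54 mm behind the grasp point. The pads swing forward as they close: fully open they stand 13 mm farther back than shut.
Start: joints at [1.234, 0.241, 0.005, 1.335, 0, 1.571], TCP at [0.165, 0.472, 0.231] pointing down, gripper open.
Joint ranges: [-2.72, 2.72], [-1.05, 1.87], [-1.09, 1.28], [-1.99, 2.15], [-1.42, 1.44], [-3.14, 3.14]. Speed limits (rad/s): [2.79, 2.79, 3.14, 3.14, 3.14, 3.14].

INTERFACE

Orientations are given as a unit quaternion [x, y, z, w].
In Python, from workcell import bot, eyes, job gives the robot as it stands.
- The arm moves only by the shell command python3 -m crank 'ROWS'. ROWS is a JSON object of lists of equal length, an entry for each row: "dr": the turn, a rotation vector about the tool's x, y, z in rad, a list of three; "travel": the shift along the tool's x, y, z in m, a list of three; "hand": the finger opening in m, from 0 to 0.0854. In form: {"dr": [[wx, wy, wz], ...], "travel": [[x, y, z], ...], "hand": [hand, ...]}. A call has 1 to 10 rows; each row is the pose to reach, as a shift and turn from the pose commanded when the call began, along the tool's axes at that moment; what a row does not reach only later rows make up. A row lasts 1/8 s, in which the tool goes at most 62.5 mm and 10.7 degrees, less where a joint would pass 70% of its speed; a pose out of reach is approached as far as the arm can. A call with a gripper value outside its range is refused whole. The fingers move at their own pace and stop on an object; the grip force is fixed at half the most. Time passes only in rows, so rows that repeat a pose let the fingers close. It gives the time, the measured TCP pose, the force and the opening at its end, in the units of the state.
- bot.get_obs(): the state, without advancing time (a new reading comes with each control period).
- eyes.camera(name): name is "scene" or "top" or "wrist"; returns a dict with "color" (400x640x3 uint8, red, green, blue), "K" (3x3 intrinsics, pixels), "R" (3x3) and "t" (3): a world point X has camera coordinates R X + t; the wrist camera has in their place "T_tool_cam" (4x4, takes a point from camera to tool coordinates, whose origin is the TCP and whose axes are the flange's). Camera axes: x right, y down, z forward; pixel columns grow to the right and rows downward; lengths in m; the calibration is good to about 2 mm. A picture is of the moment at which its call begins: read the wrist's pose just before it. There is no depth.
- job.job_done(): hands the job in, once; it reports no verdict.
The state is a dict: "clock": time; "joint_pos": joint angles; "joint_vel": joint speeds; "tau": joint torques, N m; "eef_pos": TCP position; "tool_rot": TCP orientation; "ft_force": force on the tool from outside, world axes, zero at the start; "ft_torque": the same for the moment, N m; "grip_width": finger opening in m.
Only numpy, scipy, OpenCV 4.12 (cv2) and the standard library are available. Lean on these libraries where they do the work, as an engineer would, in place of code of your own. Each camera call takes 0.05 s, during which the arm holds its last target.

## Working session

There is one attempt and no reset: what is moved stays moved. The work goes in short steps, Python scripts to look and compute and a shell command to move; the robot and the scene stay as the last step left them, time stands still between calls to the robot, and variables do not carry over. Pictures are saved under pics/ and viewed, and the job is handed in when it is done.

```bash
ls; mkdir -p pics
python3 - <<'E'
from workcell import bot, eyes, job
import cv2,numpy as np
print(bot.get_obs())
for n in ["scene","top","wrist"]:
    c=eyes.camera(n); cv2.imwrite(f"pics/{n}0.png",c["color"][:,:,::-1]); print(n,{k:np.round(v,4).tolist() for k,v in c.items() if k!="color"})
E
```

```text
pics
{'clock': 0.0, 'joint_pos': array([ 1.23402793e+00,  2.41441200e-01,  3.73115896e-03,  1.33518455e+00,
       -1.15986245e-05,  1.57085174e+00]), 'joint_vel': array([-1.48434969e-04, -9.79356618e-04,  1.41462499e-03,  8.26840453e-04,
       -4.26313241e-05,  6.94031064e-04]), 'tau': array([ 4.84125303e-04, -3.72318649e+01,  2.52407598e+01,  1.71703252e-02,
        1.28664656e-04,  7.20194805e-06]), 'eef_pos': array([0.16501681, 0.47132447, 0.2304015 ]), 'tool_rot': array([ 1.67616838e-01,  9.85851660e-01, -1.03526993e-03, -1.70077551e-04]), 'ft_force': array([ 0.2916354 , -0.23346147,  0.70104616]), 'ft_torque': array([-0.03194151,  0.01795432,  0.05508801]), 'grip_width': 0.0849845226272364}
scene {'K': [[416.7996, 0.0, 318.2735], [0.0, 416.7996, 202.816], [0.0, 0.0, 1.0]], 'R': [[0.6471, 0.7623, 0.0132], [0.586, -0.4862, -0.6483], [-0.4877, 0.4272, -0.7613]], 't': [-0.2462, -0.4066, 1.2764]}
top {'K': [[453.5024, 0.0, 325.4972], [0.0, 453.5024, 200.675], [0.0, 0.0, 1.0]], 'R': [[-0.036, -0.9994, 0.0009], [-0.9773, 0.035, -0.2088], [0.2087, -0.0084, -0.9779]], 't': [-0.1346, 0.5613, 0.8999]}
wrist {'K': [[282.3911, 0.0, 323.4337], [0.0, 282.3911, 198.4643], [0.0, 0.0, 1.0]], 'T_tool_cam': [[0.0002, -0.9631, -0.2691, 0.0682], [1.0, 0.0003, -0.0003, -0.001], [0.0003, -0.2691, 0.9631, -0.1417], [0.0, 0.0, 0.0, 1.0]]}
```

View pics/scene0.png

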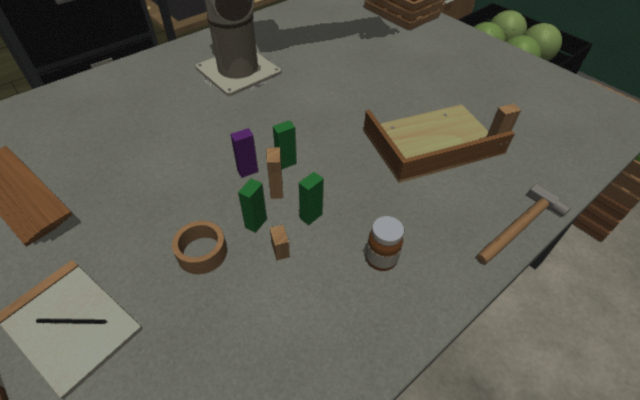

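View pics/top0.png

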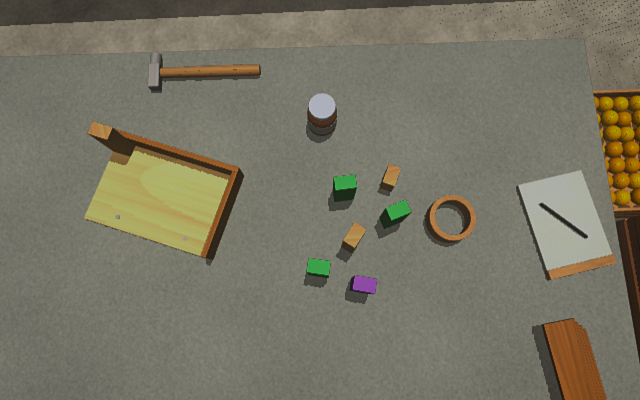

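View pics/wrist0.png

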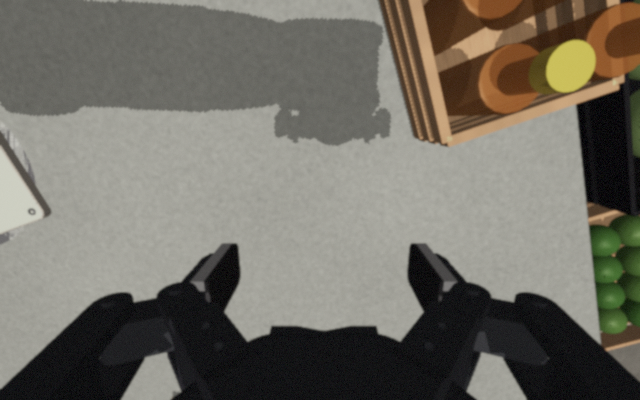

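Scene/top pictures: the tall pale post is at scene (274,173), top (354,236). It could be confused with:
- the offcut at scene (280,242), top (391,177)
- the green blocks at scene (285,145), (253,205) and (311,198)
- the purple block at scene (245,153)
- the already fixed post at scene (504,122), top (101,132)

The pale, tall, free one is (274,173). The empty corner is where the boards meet, at top (240,170), scene (402,170). I'll check this in close crops.

Run:
```python
import cv2,numpy as np
s=cv2.imread("pics/scene0.png");t=cv2.imread("pics/top0.png")
r=lambda im,x,y,w,h,f:cv2.resize(im[y:y+h,x:x+w],None,fx=f,fy=f,interpolation=cv2.INTER_CUBIC)
cv2.imwrite("pics/c_scene.png",r(s,225,110,110,150,4)); cv2.imwrite("pics/c_top.png",r(t,300,150,130,150,4))
cv2.imwrite("pics/c_tt.png",r(t,80,110,180,160,4)); cv2.imwrite("pics/c_ts.png",r(s,355,90,180,95,4))
```

```text
(no output)
```

View pics/c_scene.png

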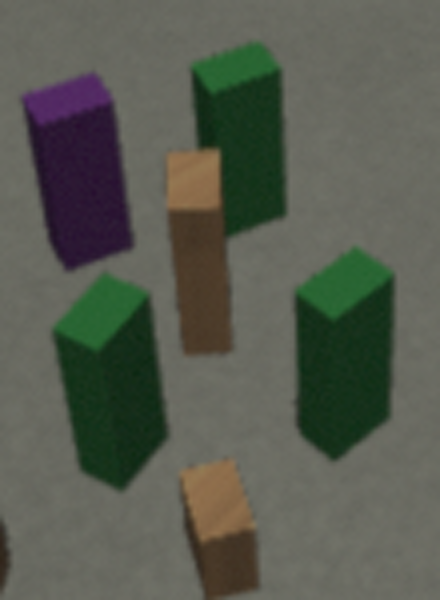

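View pics/c_top.png

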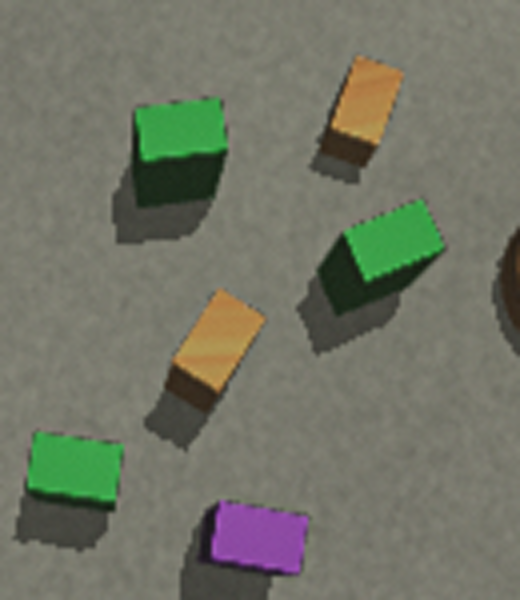

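View pics/c_tt.png

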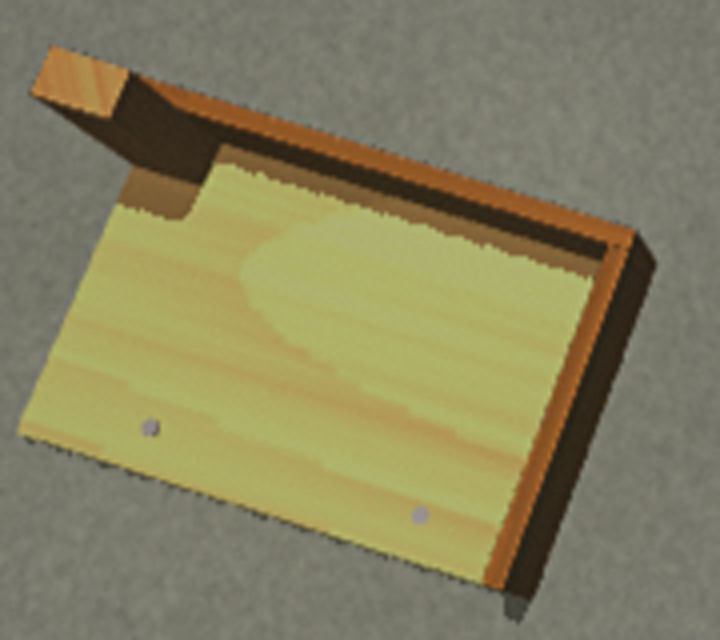

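View pics/c_ts.png

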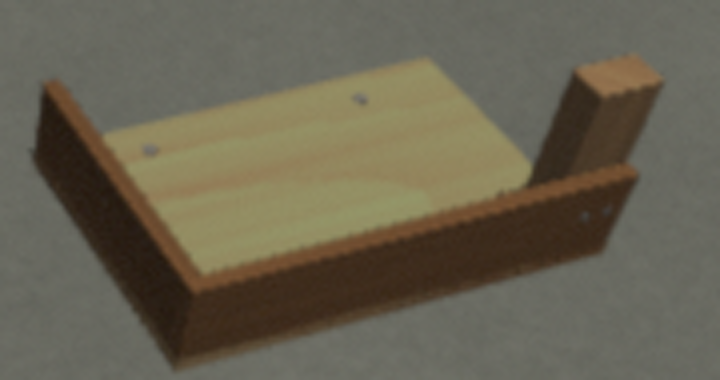

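The crops confirm it: the tall pale post's top face is centred at top crop (219,341) and the offcut is clearly shorter. Next I triangulate from both views.

```bash
cat > h.py <<'E'
import numpy as np,cv2
C={"scene":(np.array([[416.7996,0,318.2735],[0,416.7996,202.816],[0,0,1]]),None,None)}
def load():
    from workcell import eyes
    o={}
    for n in ("scene","top"):
        c=eyes.camera(n); o[n]=(np.array(c["K"]),np.array(c["R"]),np.array(c["t"]).ravel(),c["color"])
    return o
def tri(cs,pa,pb):
    P=[c[0]@np.c_[c[1],c[2]] for c in cs]
    X=cv2.triangulatePoints(P[0],P[1],np.array(pa,float).reshape(-1,2).T,np.array(pb,float).reshape(-1,2).T)
    return (X[:3]/X[3]).T
def ray(c,p,z):
    K,R,t=c[:3]; p=np.array(p,float).reshape(-1,2)
    d=(np.linalg.inv(K)@np.c_[p,np.ones(len(p))].T).T@R; o=-R.T@t
    return o+d*((z-o[2])/d[:,2])[:,None]
def proj(c,X):
    x=np.asarray(X).reshape(-1,3)@c[1].T+c[2]; x=x@c[0].T; return x[:,:2]/x[:,2:]
E
python3 - <<'E'
from h import *
c=load(); S=c["scene"];T=c["top"]
f=lambda o,p:np.array(o)+(np.array(p,float)+.5)/4-.5
np.set_printoptions(precision=4,suppress=True)
pt=f((300,150),[(221,290),(265,320),(217,392),(172,360)])
R=ray(T,pt,.115);print("post top ray",R,R.mean(0),'sides',np.linalg.norm(np.roll(R,-1,0)-R,axis=1))
print("seen in scene",(proj(S,R)-np.array([225,110]))*4)
ps=f((225,110),[(168,153),(221,150),(220,207),(168,210)])
print(tri((T,S),pt.mean(0),ps.mean(0)), ray(S,ps,.115))
a=f((80,110),[(637,230),(611,245),(505,588),(485,580),(131,70)])
b=f((355,90),[(194,292),(203,273),(36,95),(52,79),(636,170)])
print("tray tri",tri((T,S),a,b)); print("ray",ray(T,a,.065)); print("rayS",ray(S,b,.065))
ft=ray(T,f((80,110),[(52,44),(131,70),(112,117),(31,95)]),.125); print("fixed",ft,np.linalg.norm(np.roll(ft,-1,0)-ft,axis=1))
print("fixedS",ray(S,f((355,90),[(575,68),(636,56),(662,78),(603,97)]),.125))
E
```

```text
post top ray [[ 0.499  -0.2105  0.115 ]
 [ 0.4833 -0.2313  0.115 ]
 [ 0.4489 -0.2061  0.115 ]
 [ 0.4653 -0.1849  0.115 ]] [ 0.4741 -0.2082  0.115 ] sides [0.0261 0.0427 0.0268 0.0424]
seen in scene [[212.7558 202.8628]
 [161.7365 204.4784]
 [162.6182 148.2917]
 [213.432  147.2521]]
[[ 0.475  -0.2074  0.1126]] [[ 0.4522 -0.2059  0.115 ]
 [ 0.4681 -0.183   0.115 ]
 [ 0.5024 -0.2094  0.115 ]
 [ 0.4873 -0.2312  0.115 ]]
tray tri [[0.6359 0.0287 0.0639]
 [0.6285 0.0431 0.0641]
 [0.4467 0.0958 0.0552]
 [0.4505 0.1039 0.0658]
 [0.7362 0.3036 0.0689]]
ray [[0.6348 0.0276 0.065 ]
 [0.6269 0.0414 0.065 ]
 [0.4466 0.0944 0.065 ]
 [0.4511 0.1047 0.065 ]
 [0.7351 0.3031 0.065 ]]
rayS [[0.6371 0.0291 0.065 ]
 [0.63   0.0445 0.065 ]
 [0.4547 0.0846 0.065 ]
 [0.4494 0.1038 0.065 ]
 [0.7358 0.3134 0.065 ]]
fixed [[0.7263 0.3153 0.125 ]
 [0.7107 0.2741 0.125 ]
 [0.6858 0.2822 0.125 ]
 [0.699  0.324  0.125 ]] [0.044  0.0262 0.0439 0.0286]
fixedS [[0.6879 0.2855 0.125 ]
 [0.704  0.3233 0.125 ]
 [0.7255 0.3166 0.125 ]
 [0.7139 0.2746 0.125 ]]
```

Heights agree (post top 0.113 vs 0.115, board tops 0.064–0.066 vs 0.065), and the sizes match too. Next a helper for moves, then hover over the post.

```bash
cat >> h.py <<'E'
from scipy.spatial.transform import Rotation as Ro
def plan(p,yaw_y):
    "tool-frame travel and dr for TCP world p, tool down, tool y at world angle yaw_y deg (mod 180)"
    from workcell import bot
    o=bot.get_obs(); A=Ro.from_quat(o["tool_rot"])
    a=np.deg2rad(yaw_y); best=None
    for k in (0,np.pi):
        y=np.array([np.cos(a+k),np.sin(a+k),0]); z=np.array([0,0,-1.]); B=Ro.from_matrix(np.c_[np.cross(y,z),y,z])
        r=(A.inv()*B).as_rotvec()
        if best is None or np.linalg.norm(r)<np.linalg.norm(best): best=r
    np.set_printoptions(precision=4,suppress=True)
    print("pos",o["eef_pos"],"yaw_y",np.rad2deg(np.arctan2(*A.apply([0,1,0])[1::-1])),"F",o["ft_force"],"w",o["grip_width"],"t",o["clock"])
    print("travel",A.inv().apply(np.array(p)-o["eef_pos"]),"dr",best,"toolaxes",A.as_matrix().ravel())
E
python3 -c "
from h import *
plan([.475,-.207,.22],53)"
```

```text
pos [0.1651 0.4716 0.2309] yaw_y 70.70397886306445 F [ 0.5153  0.9398 -0.577 ] w 0.08524079361961849 t 0.25
travel [-0.5167 -0.5381  0.0114] dr [-0.0011  0.0002  0.309 ] toolaxes [-0.9438  0.3304 -0.0004  0.3304  0.9438 -0.001   0.     -0.0011 -1.    ]
```

```bash
python3 -m crank '{"dr":[[0,0,0.03],[0,0,0.06],[0,0,0.09],[0,0,0.12],[0,0,0.15],[0,0,0.18],[0,0,0.21],[0,0,0.24],[0,0,0.27],[0,0,0.309]],"travel":[[-0.04,-0.041,0],[-0.08,-0.083,0],[-0.12,-0.124,0],[-0.16,-0.166,0],[-0.2,-0.207,0],[-0.24,-0.249,0],[-0.28,-0.29,0],[-0.32,-0.332,0],[-0.36,-0.373,0],[-0.4,-0.414,0]],"hand":[0.085,0.085,0.085,0.085,0.085,0.085,0.085,0.085,0.085,0.085]}'; python3 -c "
from h import *
plan([.475,-.207,.22],53)"
```

```text
clock: 1.5
eef_pos: [0.4065, -0.053, 0.2315]
tool_rot: [0.318, 0.948, 0.0, 0.0]
ft_force: [1.6, 1.7, 0.6]
grip_width: 0.0853
pos [ 0.4065 -0.053   0.2315] yaw_y 52.89933850857843 F [1.6033 1.7455 0.6124] w 0.08532404617523812 t 1.5
travel [-0.1476 -0.0815  0.0116] dr [ 0.0007  0.0007 -0.0018] toolaxes [-0.7976  0.6032  0.001   0.6032  0.7976  0.0002 -0.0007  0.0007 -1.    ]
```

```bash
python3 -m crank '{"dr":[[0,0,0],[0,0,0],[0,0,0],[0,0,0],[0,0,0]],"travel":[[-0.04,-0.02,0.004],[-0.08,-0.044,0.008],[-0.12,-0.066,0.011],[-0.147,-0.081,0.011],[-0.147,-0.081,0.011]],"hand":[0.085,0.085,0.085,0.085,0.085]}'
python3 - <<'E'
from h import *
from workcell import eyes
plan([.475,-.207,.22],53)
cv2.imwrite("pics/w1.png",eyes.camera("wrist")["color"][:,:,::-1])
E
```

```text
clock: 2.12
eef_pos: [0.4749, -0.2059, 0.2196]
tool_rot: [0.319, 0.948, -0.0, -0.0]
ft_force: [-1.0, 0.6, -0.1]
grip_width: 0.0848
pos [ 0.4749 -0.2059  0.2196] yaw_y 52.83266365747182 F [-0.9927  0.566  -0.138 ] w 0.08477161682229911 t 2.125
travel [-0.0007 -0.0008 -0.0004] dr [-0.0002 -0.0005 -0.0029] toolaxes [-0.7969  0.6041 -0.0006  0.6041  0.7969  0.0001  0.0005 -0.0002 -1.    ]
```

View pics/w1.png

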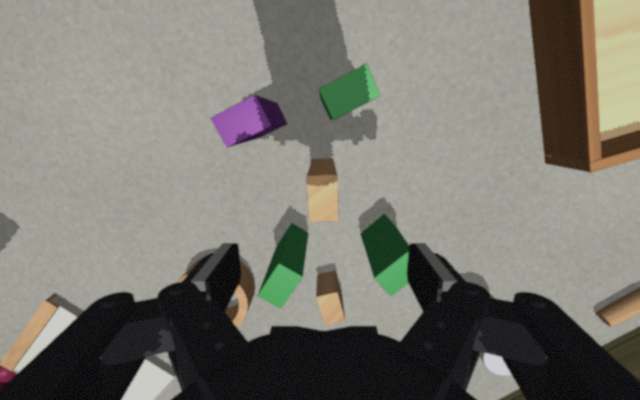

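The wrist view shows the tall post's top face near (322,200), centred between the fingers at columns 225 and 430. Green blocks are at (288,270) and (390,265). I'll check its pose and clearances by rays.

```bash
cat >> h.py <<'E'
def wcam():
    from workcell import bot,eyes
    o=bot.get_obs(); c=eyes.camera("wrist"); T=np.eye(4); T[:3,:3]=Ro.from_quat(o["tool_rot"]).as_matrix(); T[:3,3]=o["eef_pos"]
    M=np.linalg.inv(T@np.array(c["T_tool_cam"])); return (np.array(c["K"]),M[:3,:3],M[:3,3],c["color"])
def faces(c,lo,hi,z,amin=60):
    hsv=cv2.cvtColor(c[3],cv2.COLOR_RGB2HSV); m=cv2.inRange(hsv,np.array(lo),np.array(hi)); m=cv2.morphologyEx(m,cv2.MORPH_OPEN,np.ones((3,3)))
    for k in cv2.findContours(m,0,1)[0]:
        if cv2.contourArea(k)<amin: continue
        w=ray(c,k.reshape(-1,2),z)[:,:2]; r=cv2.minAreaRect((w*1000).astype(np.float32))
        print("px",k.reshape(-1,2).mean(0).round(),"world mm",np.round(r[0],1),"size",np.round(r[1],1),"ang",round(r[2],1))
E
python3 - <<'E'
from h import *
np.set_printoptions(precision=4,suppress=True)
c=wcam(); hsv=cv2.cvtColor(c[3],cv2.COLOR_RGB2HSV)
for p in [(322,205),(322,168),(283,285),(395,278),(240,122),(345,95)]: print(p,hsv[p[1],p[0]])
cv2.imwrite("pics/w1c.png",cv2.resize(c[3][140:330,240:420,::-1],None,fx=3,fy=3,interpolation=cv2.INTER_CUBIC))
print("warm bright wrist z.115");faces(c,(8,60,150),(25,255,255),.115)
print("green");faces(c,(50,80,100),(75,255,255),.115)
c=load()["top"]; hsv=cv2.cvtColor(c[3],cv2.COLOR_RGB2HSV); print(hsv[236,354],hsv[187,345])
print("top");faces(c,(8,60,150),(25,255,255),.115);faces(c,(50,80,130),(75,255,255),.115)
E
```

```text
(322, 205) [ 18  90 201]
(322, 168) [ 15 112  84]
(283, 285) [ 66 123 168]
(395, 278) [ 65 122 169]
(240, 122) [143 115 175]
(345, 95) [ 65 122 115]
warm bright wrist z.115
px [ 27. 336.] world mm [ 407.1 -546.4] size [ 14.7 107.4] ang 11.3
px [624. 314.] world mm [757.9 -34.9] size [35.3 16.4] ang 88.3
px [330. 309.] world mm [ 571.8 -271.7] size [22.4 35.2] ang 68.3
px [240. 306.] world mm [ 514.9 -342.3] size [12.  44.2] ang 46.3
px [322. 202.] world mm [ 476.4 -209.4] size [27.4 38.5] ang 55.8
px [604.  92.] world mm [539.9  39. ] size [ 42.9 139.4] ang 69.8
green
px [279. 286.] world mm [ 520.  -296.4] size [27.7 43.4] ang 20.1
px [395. 274.] world mm [ 580.3 -194.5] size [27.3 42. ] ang 5.5
px [349.  93.] world mm [ 415.4 -135.6] size [42.4 26.9] ang 79.6
[ 32  31 164] [ 19  52 151]
top
px [569. 270.] world mm [ 391.7 -618.9] size [15.8 80.3] ang 11.5
px [175. 214.] world mm [529.4 143.9] size [149.6  15. ] ang 67.9
px [454. 217.] world mm [ 501.5 -406. ] size [83.9 89.1] ang 66.1
px [135. 182.] world mm [595.5 224.6] size [32.6 15.2] ang 38.8
px [624. 179.] world mm [ 568.4 -755. ] size [18.  19.2] ang 80.0
px [100. 130.] world mm [709.5 304.7] size [42.8 26.4] ang 70.4
```

View pics/w1c.png

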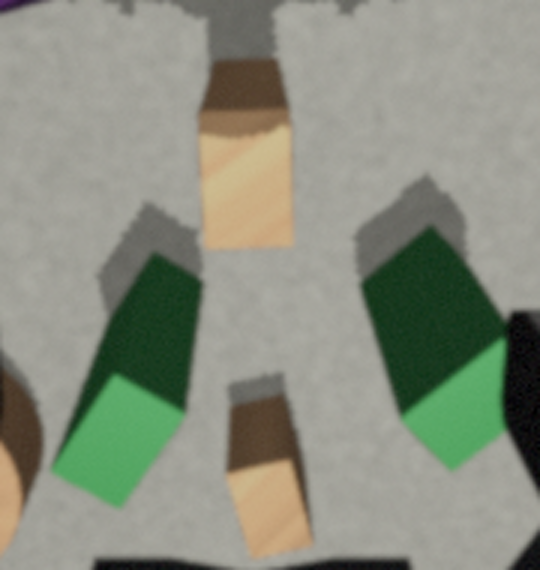

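Run:
```python
from h import *
np.set_printoptions(precision=4,suppress=True)
c=wcam()
p=np.array([240,140])+(np.array([(197,109),(290,109),(294,246),(204,249)])+.5)/3-.5
R=ray(c,p,.115);print(R[:,:2],R.mean(0),np.linalg.norm(np.roll(R,-1,0)-R,axis=1))
for i,j in((0,3),(1,2)): print(np.rad2deg(np.arctan2(*(R[i]-R[j])[1::-1])))
# height: triangulate with top view
T=load()["top"]; q=np.array([300,150])+(np.array([(221,290),(265,320),(217,392),(172,360)])+.5)/4-.5
print(proj(T,R)-q)
print(tri((c,T),p[[3,2,1,0]][[0,1,2,3]],q[[0,1,2,3]]));print(tri((c,T),p[[2,3,0,1]],q))
```

```text
[[ 0.4482 -0.2051]
 [ 0.4647 -0.1831]
 [ 0.5002 -0.2076]
 [ 0.4843 -0.2305]] [ 0.4743 -0.2066  0.115 ] [0.0275 0.0431 0.0279 0.0441]
144.8970040494009
145.4113261648336
[[ -1.4684  25.8867]
 [-24.1409  10.3258]
 [ -0.5043 -26.064 ]
 [ 22.7928 -10.4474]]
[[ 0.4847 -0.2092  0.1692]
 [ 0.4824 -0.2213  0.1444]
 [ 0.4318 -0.1876  0.2844]
 [ 0.4395 -0.177   0.2879]]
[[ 0.4999 -0.21    0.1121]
 [ 0.4838 -0.2312  0.1139]
 [ 0.4497 -0.2067  0.1052]
 [ 0.468  -0.1855  0.0945]]
```

```bash
python3 -c "
from h import *
plan([.4745,-.207,.066],54)"
```

```text
pos [ 0.4744 -0.2033  0.2206] yaw_y 53.07278640570485 F [ 0.562  -0.3884 -0.1181] w 0.08523490380500552 t 2.475
travel [-0.0023 -0.0029  0.1546] dr [ 0.0002  0.0003 -0.0162] toolaxes [-0.7994  0.6008  0.0003  0.6008  0.7994 -0.     -0.0003  0.0002 -1.    ]
```

```bash
python3 -m crank '{"dr":[[0,0,-0.016],[0,0,-0.016],[0,0,-0.016],[0,0,-0.016],[0,0,-0.016]],"travel":[[-0.002,-0.002,0.03],[-0.002,-0.002,0.06],[-0.002,-0.002,0.09],[-0.002,-0.002,0.1],[-0.002,-0.002,0.1]],"hand":[0.085,0.085,0.085,0.085,0.085]}'
python3 - <<'E'
from h import *
plan([.4745,-.207,.066],54)
c=wcam();cv2.imwrite("pics/w2.png",c[3][:,:,::-1])
E
```

```text
clock: 3.1
eef_pos: [0.4748, -0.2066, 0.1203]
tool_rot: [0.309, 0.951, 0.0, -0.0]
ft_force: [-0.2, 0.6, 0.1]
grip_width: 0.0854
pos [ 0.4748 -0.2066  0.1203] yaw_y 53.94656850629584 F [-0.2395  0.6369  0.1258] w 0.0853523608948752 t 3.1
travel [-0.     -0.0005  0.0543] dr [-0.0002 -0.0007 -0.0009] toolaxes [-0.8085  0.5885 -0.0007  0.5885  0.8085  0.0003  0.0007 -0.0002 -1.    ]
```

View pics/w2.png

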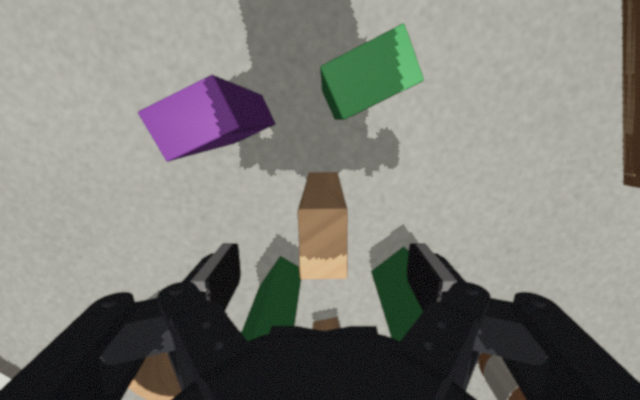

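The post's top face at (323,244) is square and centred between the pads, with fingertips clear of the greens. I'll descend, close and lift a little.

```bash
python3 -m crank '{"dr":[[0,0,0],[0,0,0],[0,0,0],[0,0,0],[0,0,0],[0,0,0],[0,0,0],[0,0,0],[0,0,0],[0,0,0]],"travel":[[0,0,0.02],[0,0,0.04],[0,0,0.054],[0,0,0.054],[0,0,0.054],[0,0,0.054],[0,0,0.054],[0,0,0.054],[0,0,0.054],[0,0,0.054]],"hand":[0.085,0.085,0.085,0.085,0.06,0.04,0.015,0.015,0.015,0.015]}'; python3 -c "
from h import *
plan([.4745,-.207,.24],54)"
```

```text
clock: 4.4
eef_pos: [0.4755, -0.2073, 0.067]
tool_rot: [0.31, 0.951, -0.0, 0.001]
ft_force: [0.3, -0.0, 5.3]
grip_width: 0.0274
pos [ 0.4755 -0.2073  0.067 ] yaw_y 53.91183118264221 F [ 0.2902 -0.0155  5.2974] w 0.027435160753466695 t 4.4
travel [ 0.0007 -0.0003 -0.173 ] dr [ 0.0002  0.0015 -0.0015] toolaxes [-0.8081  0.589   0.0014  0.589   0.8081 -0.0007 -0.0015  0.0002 -1.    ]
```

```bash
python3 -m crank '{"dr":[[0,0,0],[0,0,0],[0,0,0],[0,0,0],[0,0,0],[0,0,0],[0,0,0],[0,0,0]],"travel":[[0,0,-0.01],[0,0,-0.03],[0,0,-0.06],[0,0,-0.09],[0,0,-0.12],[0,0,-0.15],[0,0,-0.15],[0,0,-0.15]],"hand":[0.015,0.015,0.015,0.015,0.015,0.015,0.015,0.015]}'
python3 - <<'E'
from h import *
plan([.60,.08,.22],160.3)
c=wcam();cv2.imwrite("pics/w3.png",c[3][:,:,::-1])
E
```

```text
clock: 5.4
eef_pos: [0.4743, -0.2066, 0.2152]
tool_rot: [0.31, 0.951, 0.0, -0.001]
ft_force: [-0.2, -0.0, -1.0]
grip_width: 0.0272
pos [ 0.4743 -0.2066  0.2152] yaw_y 53.9188777088027 F [-0.1934 -0.0271 -1.0184] w 0.02721764612361421 t 5.4
travel [ 0.0672  0.3057 -0.0048] dr [-0.0016 -0.0014  1.2849] toolaxes [-0.8082  0.5889 -0.0018  0.5889  0.8082  0.0008  0.002  -0.0004 -1.    ]
```

View pics/w3.png

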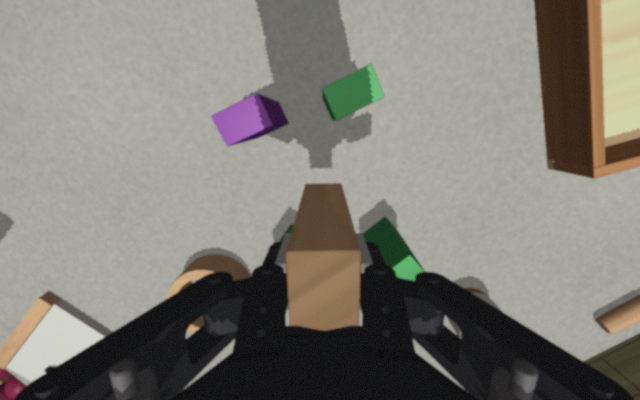

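Lifted, post held square at (323,290). I'll swing to above the corner with offsets of about 20/15 mm.

```bash
python3 -m crank '{"dr":[[0,0,0.14],[0,0,0.28],[0,0,0.42],[0,0,0.56],[0,0,0.7],[0,0,0.84],[0,0,0.98],[0,0,1.12],[0,0,1.285],[0,0,1.285]],"travel":[[0.007,0.036,0],[0.014,0.072,0],[0.021,0.108,0],[0.028,0.144,0],[0.035,0.18,0],[0.042,0.216,0],[0.049,0.252,0],[0.056,0.288,0],[0.0625,0.324,0],[0.0625,0.324,0]],"hand":[0.015,0.015,0.015,0.015,0.015,0.015,0.015,0.015,0.015,0.015]}'
python3 - <<'E'
from h import *
from workcell import eyes
plan([.6148,.0923,.22],160.3)
c=wcam();cv2.imwrite("pics/w4.png",c[3][:,:,::-1])
cv2.imwrite("pics/t4.png",cv2.resize(eyes.camera("top")["color"][80:280,60:300,::-1],None,fx=3,fy=3))
E
```

```text
clock: 6.7
eef_pos: [0.615, 0.094, 0.2136]
tool_rot: [0.817, 0.577, -0.002, -0.001]
ft_force: [-0.7, -0.9, -0.7]
grip_width: 0.0271
pos [0.615  0.094  0.2136] yaw_y -19.502029391424223 F [-0.6591 -0.9425 -0.6573] w 0.027105962132153112 t 6.7
travel [-0.0017  0.0003 -0.0064] dr [-0.0034  0.0013  0.0035] toolaxes [ 0.3338  0.9426 -0.0036  0.9426 -0.3338 -0.0001 -0.0013 -0.0034 -1.    ]
```

View pics/w4.png

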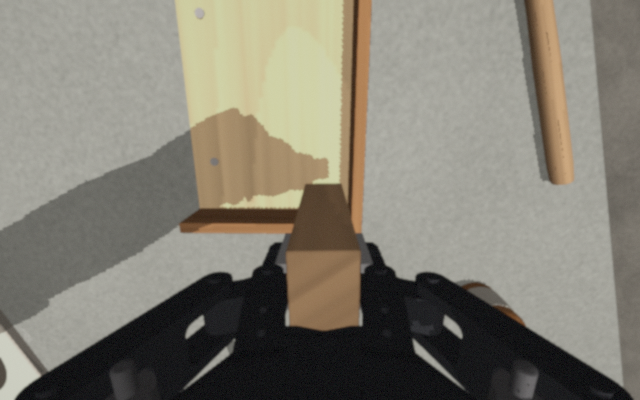

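View pics/t4.png

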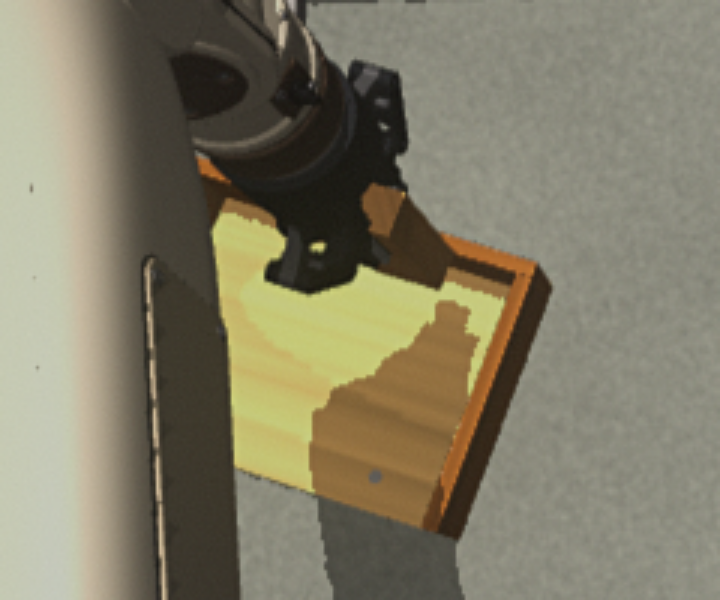

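Run:
```python
import cv2
s=cv2.imread("pics/w4.png")
cv2.imwrite("pics/w4c.png",cv2.resize(s[160:330,170:390],None,fx=3.5,fy=3.5,interpolation=cv2.INTER_CUBIC))
cv2.imwrite("pics/w4d.png",cv2.resize(s[0:170,310:410],None,fx=3.5,fy=3.5,interpolation=cv2.INTER_CUBIC))
```

```text
(no output)
```

View pics/w4c.png

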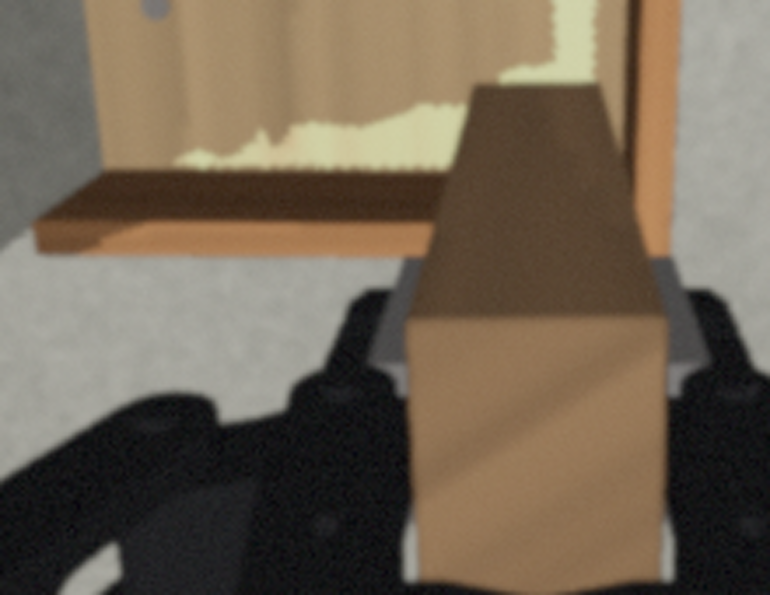

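View pics/w4d.png

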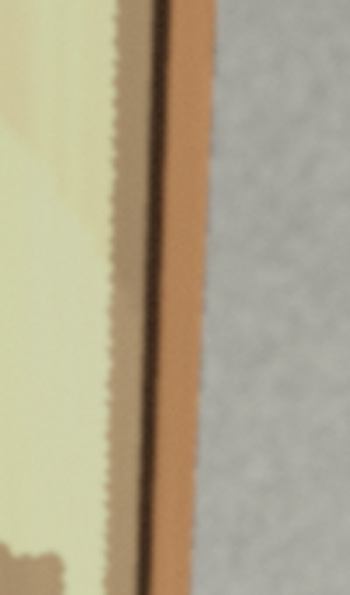

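Run:
```python
from h import *
np.set_printoptions(precision=4,suppress=True)
from workcell import bot
P=[];
for _ in range(3): c=wcam();o=bot.get_obs();P.append(o["eef_pos"])
print(np.array(P))
a=lambda p:np.array([170,160])+(np.array(p,float)+.5)/3.5-.5
b=lambda p:np.array([310,0])+(np.array(p,float)+.5)/3.5-.5
an=lambda R:np.rad2deg(np.arctan2(*(R[1]-R[0])[1::-1]))
ei=ray(c,a([(38,218),(430,222)]),.065);eo=ray(c,a([(38,251),(430,256)]),.065)
li=ray(c,b([(170,0),(150,594)]),.065);lo=ray(c,b([(216,0),(191,594)]),.065)
for n,R in(("ei",ei),("eo",eo),("li",li),("lo",lo)):print(n,R[:,:2].ravel(),an(R))
def inter(A,B):
    d1=A[1]-A[0];d2=B[1]-B[0];k=np.linalg.solve(np.c_[d1[:2],-d2[:2]],(B[0]-A[0])[:2]);return A[0]+k[0]*d1
print("inner corner",inter(ei,li),"outer",inter(eo,lo))
# post in tool frame
A=Ro.from_quat(o["tool_rot"]);p=o["eef_pos"]
for zz,q in((p[2]-.067,[(472,84),(597,84)]),(p[2]+.048,[(410,318),(667,317)])):
    R=ray(c,a(q),zz);print("post edge tool",A.inv().apply(R-p),np.linalg.norm(R[1]-R[0]))
```

```text
[[0.6144 0.0911 0.2149]
 [0.6145 0.0908 0.2153]
 [0.6147 0.0906 0.2158]]
ei [0.4519 0.1047 0.5677 0.0619] -20.27053880777505
eo [0.4467 0.0947 0.5635 0.0512] -20.42795519057163
li [0.701  0.2407 0.6485 0.0965] -110.01608565109113
lo [0.7121 0.2368 0.66   0.0924] -109.84843483652038
inner corner [0.6278 0.0397 0.065 ] outer [0.6354 0.0244 0.065 ]
post edge tool [[ 0.0206 -0.0145  0.067 ]
 [ 0.0206  0.0124  0.067 ]] 0.026965082390786856
post edge tool [[ 0.0217 -0.0133 -0.048 ]
 [ 0.0219  0.0132 -0.048 ]] 0.0265673480885956
```

```bash
python3 -m crank '{"dr":[[0,0,0.01],[0,0,0.01],[0,0,0.01],[0,0,0.01],[0,0,0.01],[0,0,0.01],[0,0,0.01],[0,0,0.01]],"travel":[[0,0,0.02],[0,0,0.04],[0,0,0.06],[0,0,0.08],[0,0,0.1],[0,0,0.12],[0,0,0.127],[0,0,0.127]],"hand":[0.015,0.015,0.015,0.015,0.015,0.015,0.015,0.015]}'
python3 - <<'E'
from h import *
plan([.6224,.067,.077],160)
c=wcam();cv2.imwrite("pics/w5.png",c[3][:,:,::-1])
E
```

```text
clock: 7.95
eef_pos: [0.615, 0.091, 0.0892]
tool_rot: [0.821, 0.571, -0.0, -0.0]
ft_force: [0.3, -0.3, -0.7]
grip_width: 0.0274
pos [0.615  0.091  0.0892] yaw_y -20.326645389480607 F [ 0.307  -0.3274 -0.6684] w 0.027448592482531252 t 7.95
travel [-0.0199  0.0153  0.0122] dr [-0.0006  0.0004 -0.0057] toolaxes [ 0.3474  0.9377 -0.0007  0.9377 -0.3474 -0.0001 -0.0004 -0.0006 -1.    ]
```

View pics/w5.png

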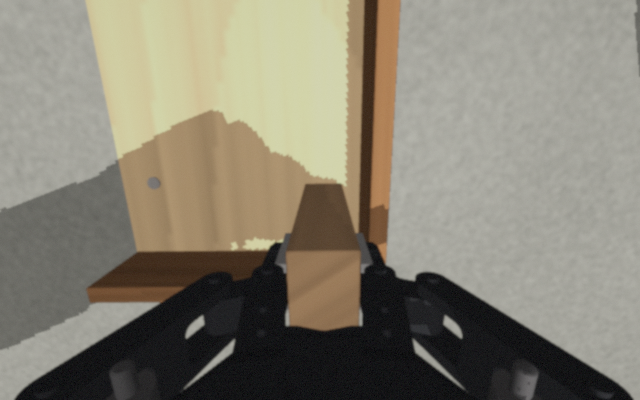

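```bash
python3 -m crank '{"dr":[[0,0,0],[0,0,0],[0,0,0],[0,0,0],[0,0,0]],"travel":[[0,0,0.004],[0,0,0.008],[0,0,0.01],[0,0,0.01],[0,0,0.01]],"hand":[0.015,0.015,0.015,0.015,0.015]}';python3 -m crank '{"dr":[[0,0,0],[0,0,0]],"travel":[[0,0,0.001],[0,0,0.001]],"hand":[0.015,0.015]}';python3 -m crank '{"dr":[[0,0,0],[0,0,0]],"travel":[[0,0,0.001],[0,0,0.001]],"hand":[0.015,0.015]}'
```

```text
clock: 8.62
eef_pos: [0.6154, 0.0917, 0.0793]
tool_rot: [0.821, 0.572, 0.0, 0.0]
ft_force: [-0.6, -0.4, -0.9]
grip_width: 0.0275
clock: 8.88
eef_pos: [0.6153, 0.0917, 0.0783]
tool_rot: [0.821, 0.572, -0.0, -0.0]
ft_force: [0.3, 0.2, -1.5]
grip_width: 0.0274
clock: 9.12
eef_pos: [0.6152, 0.0917, 0.0772]
tool_rot: [0.821, 0.572, -0.0, -0.0]
ft_force: [0.1, 0.7, -1.1]
grip_width: 0.0276
```

```bash
python3 -m crank '{"dr":[[0,0,0],[0,0,0]],"travel":[[0,0,0.001],[0,0,0.001]],"hand":[0.015,0.015]}';python3 -m crank '{"dr":[[0,0,0],[0,0,0]],"travel":[[0,0,0.001],[0,0,0.001]],"hand":[0.015,0.015]}'
```

```text
clock: 9.38
eef_pos: [0.6154, 0.0917, 0.077]
tool_rot: [0.821, 0.572, 0.0, 0.0]
ft_force: [-1.1, 0.4, 3.9]
grip_width: 0.0277
clock: 9.62
eef_pos: [0.6154, 0.0918, 0.077]
tool_rot: [0.821, 0.572, 0.001, 0.0]
ft_force: [-3.0, -0.4, 9.1]
grip_width: 0.0274
```

```bash
python3 -m crank '{"dr":[[0,0,0],[0,0,0],[0,0,0],[0,0,0],[0,0,0],[0,0,0],[0,0,0]],"travel":[[0,0,-0.002],[0,0.002,-0.002],[0,0.004,-0.002],[0,0.007,-0.002],[0,0.01,-0.002],[0,0.012,-0.002],[0,0.012,-0.002]],"hand":[0.015,0.015,0.015,0.015,0.015,0.015,0.015]}'; for i in 1 2; do python3 -c "
from h import *
plan([.6224,.067,.077],160)"; done; python3 -m crank '{"dr":[[0,0,0],[0,0,0]],"travel":[[0,0.001,0],[0,0.001,0]],"hand":[0.015,0.015]}'; python3 -m crank '{"dr":[[0,0,0],[0,0,0]],"travel":[[0,0.001,0],[0,0.001,0]],"hand":[0.015,0.015]}'
```

```text
clock: 10.5
eef_pos: [0.6269, 0.0873, 0.0771]
tool_rot: [0.821, 0.571, 0.0, 0.0]
ft_force: [0.2, -0.3, -0.2]
grip_width: 0.0276
pos [0.6269 0.0873 0.0771] yaw_y -20.296648846840323 F [ 0.2024 -0.3362 -0.2223] w 0.02760026295249354 t 10.5
travel [-0.0206  0.0028  0.0001] dr [ 0.0003  0.0002 -0.0052] toolaxes [ 0.3469  0.9379  0.0002  0.9379 -0.3469 -0.0003 -0.0002  0.0003 -1.    ]
pos [0.6269 0.0873 0.0771] yaw_y -20.296648846840323 F [ 0.2024 -0.3362 -0.2223] w 0.02760026295249354 t 10.5
travel [-0.0206  0.0028  0.0001] dr [ 0.0003  0.0002 -0.0052] toolaxes [ 0.3469  0.9379  0.0002  0.9379 -0.3469 -0.0003 -0.0002  0.0003 -1.    ]
clock: 10.75
eef_pos: [0.6275, 0.0871, 0.0772]
tool_rot: [0.821, 0.572, -0.0, 0.0]
ft_force: [0.9, 0.3, -0.5]
grip_width: 0.0273
clock: 11.0
eef_pos: [0.6285, 0.0868, 0.0773]
tool_rot: [0.821, 0.572, 0.0, 0.0]
ft_force: [-0.7, -0.8, -2.2]
grip_width: 0.0273
```

Next, approach the end board first (tool −x) in small steps, holding back just short of the long board.

```bash
python3 -m crank '{"dr":[[0,0,0],[0,0,0],[0,0,0],[0,0,0],[0,0,0],[0,0,0],[0,0,0],[0,0,0]],"travel":[[-0.003,-0.001,0],[-0.006,-0.001,0],[-0.009,-0.001,0],[-0.012,-0.001,0],[-0.014,-0.001,0],[-0.016,-0.001,0],[-0.017,-0.001,0],[-0.017,-0.001,0]],"hand":[0.015,0.015,0.015,0.015,0.015,0.015,0.015,0.015]}'; python3 -m crank '{"dr":[[0,0,0],[0,0,0]],"travel":[[-0.001,0,0],[-0.001,0,0]],"hand":[0.015,0.015]}'; python3 -m crank '{"dr":[[0,0,0],[0,0,0]],"travel":[[-0.001,0,0],[-0.001,0,0]],"hand":[0.015,0.015]}'; python3 -m crank '{"dr":[[0,0,0],[0,0,0]],"travel":[[-0.001,0,0],[-0.001,0,0]],"hand":[0.015,0.015]}'
```

```text
clock: 12.0
eef_pos: [0.6216, 0.0712, 0.0773]
tool_rot: [0.821, 0.572, -0.0, -0.0]
ft_force: [-0.3, -0.6, -0.9]
grip_width: 0.0274
clock: 12.25
eef_pos: [0.6213, 0.0703, 0.0773]
tool_rot: [0.821, 0.572, 0.0, -0.0]
ft_force: [-0.6, -0.3, -0.3]
grip_width: 0.0272
clock: 12.5
eef_pos: [0.6212, 0.0702, 0.0774]
tool_rot: [0.82, 0.572, 0.001, -0.0]
ft_force: [2.1, 4.0, -0.3]
grip_width: 0.0278
clock: 12.75
eef_pos: [0.6212, 0.0701, 0.0775]
tool_rot: [0.82, 0.572, 0.001, -0.001]
ft_force: [2.3, 5.0, -2.6]
grip_width: 0.0274
```

```bash
for i in 1; do python3 -m crank '{"dr":[[0,0,0],[0,0,0]],"travel":[[0,0.001,0],[0,0.001,0]],"hand":[0.015,0.015]}'; python3 -m crank '{"dr":[[0,0,0],[0,0,0]],"travel":[[0,0.001,0],[0,0.001,0]],"hand":[0.015,0.015]}'; python3 -m crank '{"dr":[[0,0,0],[0,0,0]],"travel":[[0,0.001,0],[0,0.001,0]],"hand":[0.015,0.015]}'; done
python3 - <<'E'
from h import *
plan([.6224,.067,.077],160)
c=wcam();cv2.imwrite("pics/w6.png",c[3][:,:,::-1])
E
```

```text
clock: 13.0
eef_pos: [0.6213, 0.0701, 0.0774]
tool_rot: [0.82, 0.572, 0.001, -0.002]
ft_force: [-1.7, 5.7, -0.7]
grip_width: 0.0273
clock: 13.25
eef_pos: [0.6216, 0.07, 0.0774]
tool_rot: [0.82, 0.572, 0.001, -0.002]
ft_force: [-2.1, 7.7, 0.3]
grip_width: 0.0274
clock: 13.5
eef_pos: [0.6223, 0.0697, 0.0772]
tool_rot: [0.82, 0.572, 0.0, -0.002]
ft_force: [-1.8, 6.8, -0.9]
grip_width: 0.0276
pos [0.6223 0.0697 0.0772] yaw_y -20.197238033782245 F [-1.8069  6.7919 -0.8932] w 0.027616206335336884 t 13.5
travel [-0.0025  0.001   0.0002] dr [-0.0034 -0.0033 -0.0034] toolaxes [ 0.3453  0.9385 -0.0021  0.9385 -0.3453  0.0043  0.0033 -0.0035 -1.    ]
```

View pics/w6.png

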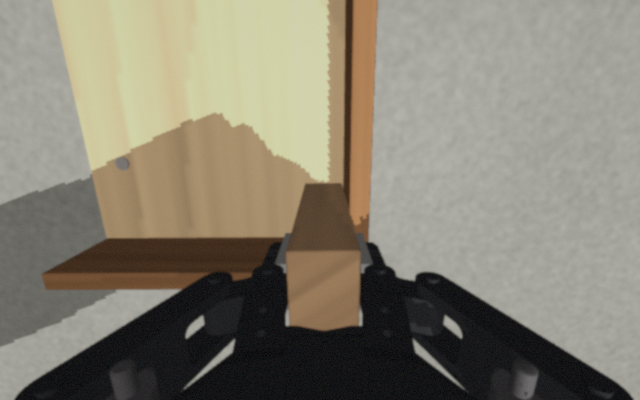

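The foot's right corner is at (342,185) and the board's floor line at about 345, so 2–3 mm of gap remains. I'll keep pressing sideways.

```bash
python3 -m crank '{"dr":[[0,0,0],[0,0,0]],"travel":[[0,0.001,0],[0,0.001,0]],"hand":[0.015,0.015]}'; python3 -m crank '{"dr":[[0,0,0],[0,0,0]],"travel":[[0,0.001,0],[0,0.001,0]],"hand":[0.015,0.015]}'; python3 -m crank '{"dr":[[0,0,0],[0,0,0]],"travel":[[0,0.001,0],[0,0.001,0]],"hand":[0.015,0.015]}'; python3 -c "
from h import *
from workcell import bot
plan([.6224,.067,.077],160); o=bot.get_obs(); print('Ftool',Ro.from_quat(o['tool_rot']).inv().apply(o['ft_force']))"
```

```text
clock: 13.8
eef_pos: [0.6229, 0.0695, 0.0772]
tool_rot: [0.82, 0.572, 0.0, -0.003]
ft_force: [-2.1, 7.7, 0.7]
grip_width: 0.0275
clock: 14.05
eef_pos: [0.6231, 0.0695, 0.0771]
tool_rot: [0.82, 0.572, -0.0, -0.003]
ft_force: [-3.8, 8.3, 2.1]
grip_width: 0.0275
clock: 14.3
eef_pos: [0.6231, 0.0694, 0.0772]
tool_rot: [0.82, 0.572, -0.001, -0.004]
ft_force: [-6.2, 9.1, 3.0]
grip_width: 0.0277
pos [0.6231 0.0694 0.0772] yaw_y -20.167969533137967 F [-6.2236  9.0572  3.0139] w 0.02770230315926276 t 14.3
travel [-0.0025  0.0001  0.0002] dr [-0.0075 -0.0032 -0.0029] toolaxes [ 0.3448  0.9387 -0.006   0.9387 -0.3448  0.0056  0.0032 -0.0075 -1.    ]
Ftool [ 6.3655 -8.9871 -2.9259]
```

```bash
python3 -m crank '{"dr":[[0,0,0],[0,0,0]],"travel":[[-0.001,0.001,0],[-0.001,0.001,0]],"hand":[0.015,0.015]}'; python3 -m crank '{"dr":[[0,0,0],[0,0,0]],"travel":[[-0.001,0.001,0],[-0.001,0.001,0]],"hand":[0.015,0.015]}'
python3 - <<'E'
from h import *
from workcell import bot,eyes
plan([.6224,.067,.077],160); o=bot.get_obs(); print('Ftool',Ro.from_quat(o['tool_rot']).inv().apply(o['ft_force']))
c=wcam();s=c[3][:,:,::-1]
cv2.imwrite("pics/w7.png",cv2.resize(s[150:350,240:420],None,fx=3,fy=3,interpolation=cv2.INTER_CUBIC))
L=load();cv2.imwrite("pics/s7.png",cv2.resize(L["scene"][3][60:210,330:540,::-1],None,fx=3.5,fy=3.5,interpolation=cv2.INTER_CUBIC))
E
```

```text
clock: 14.55
eef_pos: [0.6232, 0.0694, 0.0772]
tool_rot: [0.82, 0.573, -0.001, -0.005]
ft_force: [-7.5, 11.9, 4.2]
grip_width: 0.0272
clock: 14.8
eef_pos: [0.6232, 0.0693, 0.0773]
tool_rot: [0.82, 0.573, -0.0, -0.006]
ft_force: [-9.3, 14.6, 5.5]
grip_width: 0.0274
pos [0.6232 0.0693 0.0773] yaw_y -20.079212905621095 F [-9.2673 14.5826  5.5282] w 0.027382448736870072 t 14.8
travel [-0.0024  0.      0.0002] dr [-0.011  -0.0067 -0.0014] toolaxes [ 0.3434  0.9392 -0.008   0.9392 -0.3433  0.01    0.0067 -0.011  -0.9999]
Ftool [ 10.5502 -13.7705  -5.3069]
```

View pics/w7.png

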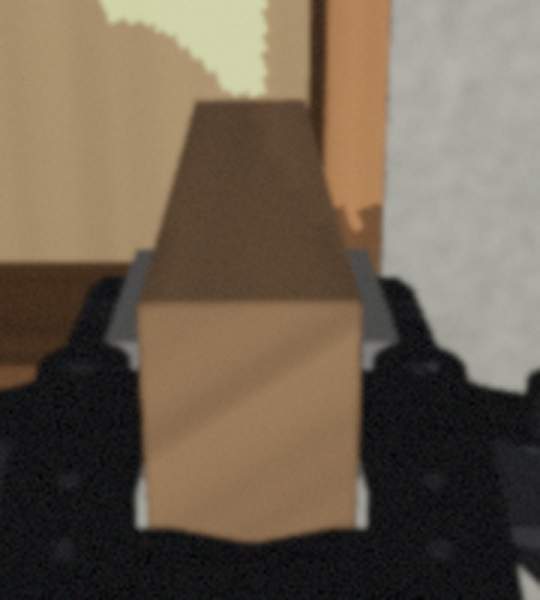

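View pics/s7.png

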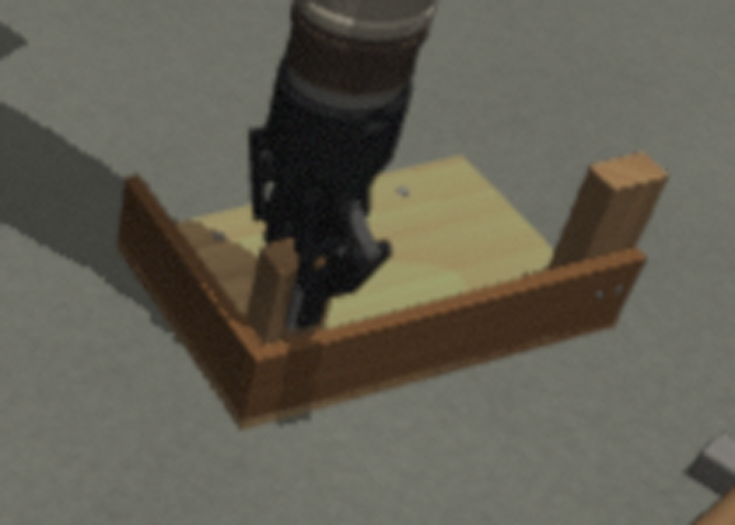

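Run:
```python
from h import *
np.set_printoptions(precision=4,suppress=True)
from workcell import bot
c=wcam();o=bot.get_obs();s=c[3][:,:,::-1]
cv2.imwrite("pics/w8a.png",cv2.resize(s[140:270,290:390],None,fx=6,fy=4.5,interpolation=cv2.INTER_CUBIC))
cv2.imwrite("pics/w8b.png",cv2.resize(s[0:190,310:410],None,fx=5,fy=3,interpolation=cv2.INTER_CUBIC))
```

```text
(no output)
```

View pics/w8a.png

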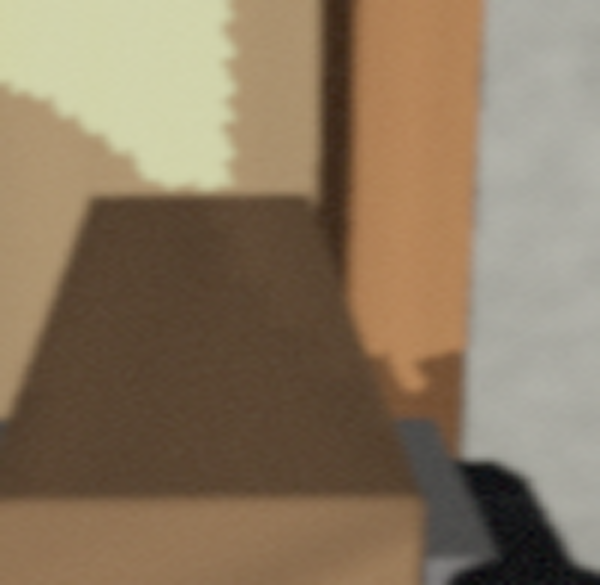

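View pics/w8b.png

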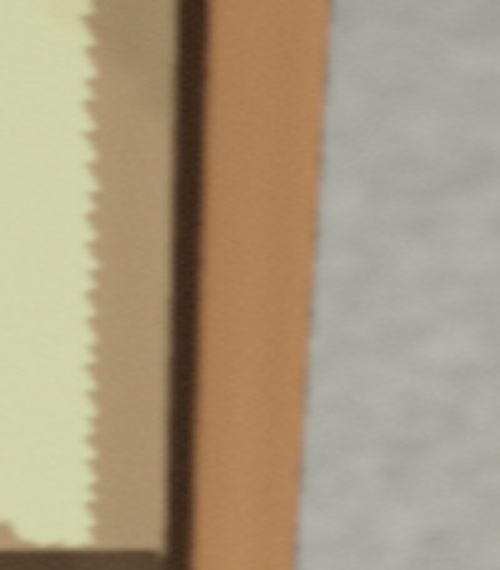

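The foot's right corner (341,184) sits about 1.4 mm off the board, and the tool's lean (0.011, 0.007 rad) agrees. The push is tilting the post slightly over the board's top edge, so I'll correct the tilt.

```bash
python3 -m crank '{"dr":[[-0.006,-0.004,0],[-0.012,-0.007,0],[-0.012,-0.007,0]],"travel":[[0,0,0],[0,0,0],[0,0,0]],"hand":[0.015,0.015,0.015]}'
cat > st.py <<'E'
from h import *
from workcell import bot,eyes
import sys
plan([.6224,.067,.077],160); o=bot.get_obs(); print('Ftool',Ro.from_quat(o['tool_rot']).inv().apply(o['ft_force']),o["ft_torque"])
c=wcam();s=c[3][:,:,::-1]
cv2.imwrite(sys.argv[1],cv2.resize(s[140:270,290:390],None,fx=6,fy=4.5,interpolation=cv2.INTER_CUBIC))
E
python3 st.py pics/w9.png
```

```text
clock: 15.38
eef_pos: [0.6231, 0.0695, 0.0771]
tool_rot: [0.82, 0.573, 0.0, 0.0]
ft_force: [-7.6, 14.6, 5.4]
grip_width: 0.0273
pos [0.6231 0.0695 0.0771] yaw_y -20.073133886372325 F [-7.5891 14.6469  5.3874] w 0.027314123522044303 t 15.375
travel [-0.0026  0.0002  0.0001] dr [ 0.0007  0.0001 -0.0013] toolaxes [ 0.3432  0.9393  0.0006  0.9393 -0.3432 -0.0004 -0.0001  0.0007 -1.    ]
Ftool [ 11.1516 -12.1512  -5.398 ] [ 3.3698  2.1059 -0.297 ]
```

View pics/w9.png

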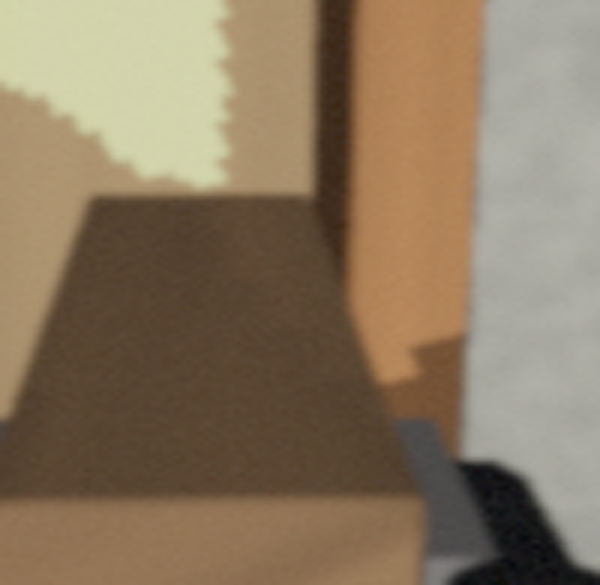

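The foot edge now meets the board line at (342,184), the tool is vertical, and the pushes are about 11 N and 12 N. One settling check, plus a look at the bystanders.

```bash
python3 -m crank '{"dr":[[0,0,0],[0,0,0],[0,0,0],[0,0,0],[0,0,0],[0,0,0]],"travel":[[0,0,0],[0,0,0],[0,0,0],[0,0,0],[0,0,0],[0,0,0]],"hand":[0.015,0.015,0.015,0.015,0.015,0.015]}'; python3 st.py pics/w10.png
python3 - <<'E'
from h import *
from workcell import eyes
n=eyes.camera("scene")["color"]; o=cv2.imread("pics/scene0.png")[:,:,::-1]
cv2.imwrite("pics/s10.png",n[:,:,::-1])
for nm,(x,y,w,h) in dict(offcut=(262,218,36,48),jar=(360,210,52,64),tape=(165,215,70,62)).items(): print(nm,np.abs(n[y:y+h,x:x+w].astype(int)-o[y:y+h,x:x+w]).mean())
E
```

```text
clock: 16.18
eef_pos: [0.6231, 0.0695, 0.0771]
tool_rot: [0.82, 0.573, 0.0, 0.0]
ft_force: [-9.0, 13.6, 5.1]
grip_width: 0.0278
pos [0.6231 0.0695 0.0771] yaw_y -20.07918380552389 F [-8.9894 13.6437  5.1447] w 0.027753216565645854 t 16.175
travel [-0.0025  0.0002  0.0001] dr [ 0.0006  0.0001 -0.0014] toolaxes [ 0.3433  0.9392  0.0005  0.9392 -0.3433 -0.0003 -0.0001  0.0006 -1.    ]
Ftool [  9.7279 -13.1242  -5.1528] [ 3.3888  2.1507 -0.3476]
offcut 5.060570987654321
jar 5.177884615384615
tape 4.67642089093702
```

View pics/s10.png

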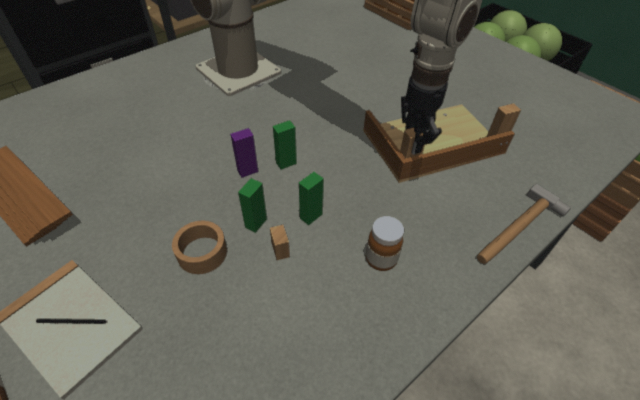

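The scene shows the post in the corner at (410,140). The offcut (280,242), jar (384,243) and tape (200,247) are where they started. I'm handing in.

```bash
python3 -c "
from workcell import job
print(job.job_done())"
```

```text
the job is handed in; nothing more can be done
None
```

I gripped the tall pale post across its 28 mm sides, lifted it 150 mm and turned it to match the tray. I touched it to the tray floor, backed off about 0.4 mm, then pressed it into the empty corner in 1 mm steps. I handed in at about 16 s with the grip still closed.

**Last checks:**
- **Push:** the wrist felt about 10 N from the end board and 13 N from the long board, and both held steady over 0.8 s. These are wrist totals; some of the 13 N could be friction along the end board rather than pressure on the long board.
- **Pose:** the tool was vertical within 0.001 rad and square to the tray within about 0.01 rad. The TCP stood still, and the fingers were on the post at a 27.5 mm opening.
- **Bystanders:** offcut, jar and tape sit at the same pixels in the scene camera as at the start.

**What disagreed:**
- **Lean:** the first press tipped the post over the long board's top edge, leaving its foot about 1.4 mm off. Turning the tool back upright closed this to within about 1 pixel.
- **Position:** contact with the end board came about 3 mm before my camera estimate of the corner. I relied on the contact force and the pictures instead, so I did not measure the final tray coordinates independently.

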